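Click the espresso grinder's grind wheel to the red marker dot

TASK

Set the grind for the house coffee: with a fingertip against its scalloped edge, push the grinder's black click wheel round anticlockwise (coarser, seen from above), click by click, until its white mark has clicked in at the red dot, without running past it. Push lightly, never pinch the wheel, leave everything else on the bar where it stands, and finish with the hand clear.

Things in the scene. Friction and masses are not known exactly. Their poses are not given: they have to be found in the camera images.
- grind_wheel (a joint): grind wheel angle, rad, growing anticlockwise from above. It clicks into a stop every 20 degrees, at 0, +-0.349, +-0.698, +-1.047; released within a third of a click of a stop, it snaps in. Starts one to three clicks below 0. About 3 N on a lobe carries it over a click. At angle q its mark points along direction q in the grinder's frame (0: own +x, to the hopper; positive towards own +y)
- wheel_axis (a point): on the wheel's vertical axis, level with its top, 256 mm above the counter. Black core 76 mm across with six round lobes (16 mm across, centred 44 mm from the axis, 60 degrees apart, tips at 52 mm; gaps of about 30 mm between lobes), all 22 mm tall. The grinder's top plate lies 26 mm below this point; at the front the wheel overhangs the grinder by up to 17 mm
- wheel_mark (a point): white mark on the wheel: near the tip of the one white lobe, on its top, 50 mm from the axis; a white line runs to it from the middle of the wheel
- red_dot: red round adhesive marker, 14 mm across, on the top plate beside the wheel, 62 mm from the wheel's axis, always at one of two click stops (wheel angle 0.349 or 1.047): the wheel is set when its white mark points at this dot
- blue_dot: blue marker of the same kind, for another coffee, at the other of those two stops; not wanted here
- grinder: fixed aluminium coffee grinder; origin on the counter under it; front (spout) faces own -x. Housing x -110 to +128 mm, 130 mm wide; foot plate x -165 to +135, 150 mm wide; flat top plate 230 mm high. Wheel axis at x -75, y 0. A round smoked bean hopper 124 mm across, centred at x +66, reaches 368 mm above the counter: go round or over it. White dots mark other click stops
- dot_near (a point): the place of the click stop at wheel angle 0.349, on the top plate (230 mm high), 62 mm from the wheel's axis
- dot_far (a point): the place of the click stop at wheel angle 1.047, on the top plate, 62 mm from the wheel's axis
- tamper: steel coffee tamper, 58 mm wide, 90 mm tall, standing; origin under its foot; bystander, leave alone
- portafilter: portafilter lying on the counter: steel basket 70 mm wide and 38 mm high, black handle reaching 178 mm along its own -x; origin under the basket; bystander
- cup: white cup with handle, 76 mm wide, 58 mm tall; origin under its foot; bystander
- milk_jug: steel milk jug with handle, 84 mm wide, 100 mm tall; origin under its foot; bystander
- coupe: stemmed cocktail glass with orange drink, 96 mm wide, 145 mm tall; origin under its foot; bystander
- shot_glass: clear shot glass, 44 mm wide, 62 mm tall; origin under its foot; bystander
- ramekin_a: white ramekin of brown sauce, 72 mm wide, 42 mm tall, on a dark wooden caddy board; origin under its foot; bystander
- ramekin_b: white ramekin of red sauce, same size, on the same board; bystander

How it is judged:
On the way:
1. a finger pushes the wheel anticlockwise (velocity of joint grind_wheel above 0.05 rad/s and contact force between the fingers and grinder above 0.3 N), for 0.01 s.
At the end, for the whole second after the job is handed in: the wheel rests in the click stop at which its white mark points at the red dot (within 0.1 rad; one click is 0.349 rad) (((horizontal distance between red_dot and dot_near below 0.008 m and value of joint grind_wheel between 0.249 and 0.449 rad) or (horizontal distance between red_dot and dot_far below 0.008 m and value of joint grind_wheel between 0.947 and 1.147 rad)) and velocity of joint grind_wheel between -0.1 and 0.1 rad/s); the robot touches nothing.
It fails at once if the wheel runs past the red dot by most of a click (0.26 rad or more) ((horizontal distance between red_dot and dot_near below 0.008 m and value of joint grind_wheel above 0.609 rad) or value of joint grind_wheel above 1.307 rad).
It fails at once if the fingers press the wheel or grinder with more than 18 N (a shove or a pinch) (contact force between the fingers and grinder above 18 N).
It fails at once if a bystander is shifted or lifted by more than 15 mm (distance of any of tamper, portafilter, cup, milk_jug, coupe, shot_glass, ramekin_a, ramekin_b from where it was at the start of the episode above 0.015 m).
It also fails if it takes over 64 s, if anything falls off the work surface, if the arm or the gripper's body presses on something with over 40 N, if the wrist force passes 120 N, or if a joint passes its speed limit or range.

ROBOT

A 6-joint arm with a two-finger parallel gripper is mounted at the origin on the work surface. World frame = base frame: x ahead of the robot, y to its left, z up, the work surface at z = 0. Lengths are in m, angles in rad, forces in N, time in s.
With the tool pointing down it reaches from about 0.35 to 0.975 m from the base axis. Payload 7.1 kg.
Tool frame: the origin (TCP) lies on the centre line of the jaws, within the pads' length; the fingertips stand 14 mm ahead of it and the grasp point (between the pads) lies 5 mm behind it; z points along the fingers, y is the line along which they close (so a half turn about z gives the same grasp; the last joint's range is limited). The gripper opens to 88 mm and grips with 3 to 60 N. Pads are 20 mm wide; open, the fingers measure 115 mm over their backs; the gripper's body (75 mm by 178 mm) begins 61 mm behind the grasp point.
Start: joints at [-1.13, 0.423, 1.63, -0, 1.089, -0.019], TCP at [0.277, -0.56, 0.237] pointing down, gripper open.
Joint ranges: [-3, 3], [-0.9, 2.11], [0.09, 2.58], [-1.31, 4.45], [0.11, 2.69], [-2.54, 2.54]. Speed limits (rad/s): [2.39, 2.39, 3.01, 3.14, 3.14, 3.14].

INTERFACE

Orientations are given as a rotation vector (axis times angle).
In Python, from workcell import arm, read_camera gives the robot as it stands.
- The arm moves only by the tool servo_tool, never from a script. Its argument "moves" is a list of rows, each a list of 3 entries, a list of its own where there are three numbers: the opening in per cent of the stroke, from 0 (shut) to 100 (fully open), then the shift along the world's x, y, z in mm, then the turn, a rotation vector about the world's x, y, z in rad. In form: [[grip, [dx, dy, dz], [wx, wy, wz]], ...]. A call has 1 to 10 rows; each row is the pose to reach, as a shift and turn from the pose commanded when the call began; what a row does not reach only later rows make up. A row lasts 1/10 s, in which the tool goes at most 50 mm and 8.59 degrees, less where a joint would pass 70% of its speed; a pose out of reach is approached as far as the arm can. A call with a gripper value outside its range is refused whole. The fingers move at their own pace and stop on an object; "newtons" is the grip in N (left out, the last holds). Time passes only in rows, so rows that repeat a pose let the fingers close. It gives the time, the measured TCP pose, the force, the opening and the grip force at its end, in the units of the state.
- arm.read_state(): the state, without advancing time (a new reading comes with each control period).
- read_camera(name): name is "side" or "top"; returns a dict with "image" (480x640x3 uint8, red, green, blue), "depth" (480x640 float32, m along the optical axis (not along the pixel's ray), 0 where there is no reading), "vertical_fov" (degrees; the focal length in pixels is half the picture's height over the tangent of half this angle, whatever the lens; pixels are square), "cx", "cy" (the principal point, pixels), "k1" (the pictures are not rectified: a ray, as slopes to the right and down, at radius r is drawn at 1 + k1 r^2 times it, then the intrinsics apply), "R" (3x3) and "t" (3): a world point X has camera coordinates R X + t. Camera axes: x right, y down, z forward; pixel columns grow to the right and rows downward; lengths in m; the calibration is good to about 2 mm. A picture is of the moment at which its call begins.
- arm.job_done(): hands the job in; it is judged then, once.
The state is a dict: "t": time; "joints": joint angles; "joint_velocities": joint speeds; "tau": joint torques, N m; "position": TCP position; "ee_rot": TCP orientation; "contact_force": force on the tool from outside, world axes, zero at the start; "wrist_torque": the same for the moment, N m; "width": finger opening in m; "gripper_force": force on a finger pad.
Only numpy, scipy, OpenCV 4.12 (cv2) and the standard library are available. Lean on these libraries where they do the work, as an engineer would, in place of code of your own. Each camera call takes 0.05 s, during which the arm holds its last target. There are 200 camera calls.

## Working session

There is one attempt and no reset: what is moved stays moved. The work goes in short steps, Python scripts to look and compute and a tool call to move; the robot and the scene stay as the last step left them, time stands still between calls to the robot, and variables do not carry over. Pictures are saved under pics/ and viewed, at most 10 in all, crops included, and the job is handed in when it is done.

Besides the shell and the picture viewer there is one more tool, called after ">>>" in YAML: its name, and indented under it one key for each argument. servo_tool: Moves the arm, as the interface text tells. Its arguments: {"type":"object","properties":{"moves":{"type":"array"},"newtons":{"type":"number"}},"required":["moves"]}

```bash
mkdir -p pics
cat > h.py <<'E'
import numpy as np, cv2
from workcell import arm, read_camera
def K(c):
    f=240/np.tan(np.radians(c["vertical_fov"])/2); return f
def ray(c,u,v):
    f=K(c); d=np.array([(u-c["cx"])/f,(v-c["cy"])/f]); s=d.copy()
    for _ in range(30): s=d/(1+c["k1"]*(s@s))
    R=np.array(c["R"]);t=np.array(c["t"])
    return -R.T@t, R.T@np.array([s[0],s[1],1])
def onz(c,u,v,z):
    o,d=ray(c,u,v); return o+d*(z-o[2])/d[2]
def proj(c,X):
    p=np.array(c["R"])@np.array(X)+np.array(c["t"]); s=p[:2]/p[2]; s=s*(1+c["k1"]*(s@s)); return s*K(c)+[c["cx"],c["cy"]]
E
python3 - <<'E'
from h import *
for n in("top","side"):
    c=read_camera(n); cv2.imwrite(f"pics/{n}0.png",c["image"][:,:,::-1]); print(n,-np.array(c["R"]).T@c["t"],c["R"],c["vertical_fov"])
s=arm.read_state();print(s["t"],s["position"],s["ee_rot"],s["width"])
E
```

```text
top [0.50362019 0.02825864 1.58902341] [[-2.64476551e-02 -9.99650112e-01 -4.19151254e-04]
 [-9.97322863e-01  2.64146737e-02 -6.81863061e-02]
 [ 6.81735203e-02 -1.38533878e-03 -9.97672517e-01]] 49.48759265356672
side [ 1.16715456 -0.80767604  0.87661766] [[ 0.82745258  0.56148724  0.00736885]
 [ 0.33497093 -0.48302281 -0.80900151]
 [-0.4506847   0.67187874 -0.58776038]] 50.743520840832936
0.1 [ 0.27716849 -0.55962186  0.23596476] [-3.05758399e+00 -7.15526981e-01  4.27091735e-04] 0.08748829444476706
```

View pics/top0.png

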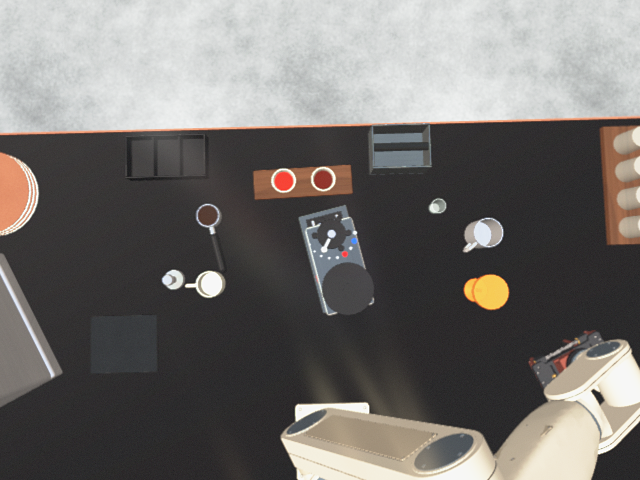

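View pics/side0.png

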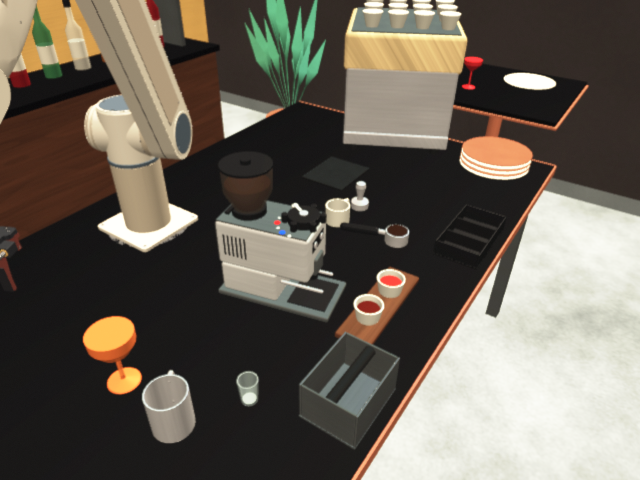

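The top view shows the wheel at about (331,234), the white mark near (323,249), the red dot at (345,254), the blue dot at (353,240) and the hopper at (348,288). I'll enlarge the wheel.

Run:
```python
from h import *
c=read_camera("top"); im=c["image"][195:325,285:395,::-1]
cv2.imwrite("pics/top1.png",cv2.resize(im,None,fx=4.6,fy=4.6,interpolation=cv2.INTER_CUBIC))
for uv in [(331,234),(323,249)]: print(onz(c,*uv,.256))
for uv in [(345,254),(353,240)]: print(onz(c,*uv,.23))
print(onz(c,348,288,.368))
```

```text
[ 0.59527883 -0.00878076  0.256     ]
[0.55733025 0.01278669 0.256     ]
[ 0.54381383 -0.04453817  0.23      ]
[ 0.57982976 -0.06654063  0.23      ]
[ 0.46026415 -0.04175314  0.368     ]
```

View pics/top1.png

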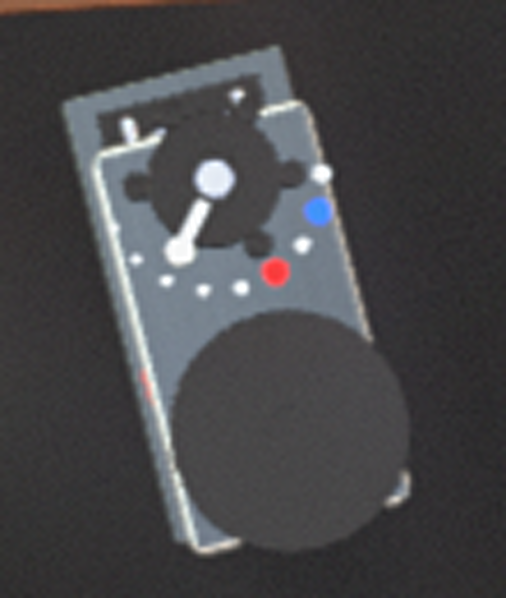

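The crop shows the axis at (215,179), the mark at (180,251), the red dot at (275,271) and blue at (318,211). Next I fit the grinder pose from all the dots.

```bash
cat >> h.py <<'E'
def cr(x,y): return 285+(x+.5)/4.6-.5,195+(y+.5)/4.6-.5
E
python3 - <<'E'
from h import *
from scipy.optimize import least_squares
c=read_camera("top")
D=[(136,260),(167,281),(203,289),(241,288),(275,271),(303,244),(318,211),(321,173)]
a=np.radians(20)*np.arange(-3,5)
P=np.array([onz(c,*cr(*d),.23)[:2] for d in D])
f=lambda p:(p[:2]+.062*np.c_[np.cos(a+p[2]),np.sin(a+p[2])]-P).ravel()
r=least_squares(f,[.6,0,-2.9]);print(r.x,np.degrees(r.x[2]),np.abs(r.fun).max())
A=onz(c,*cr(215,179),.262);M=onz(c,*cr(180,251),.256)
print(A,M)
for o in (A[:2],r.x[:2]):
    d=M[:2]-o;print(np.hypot(*d),(np.arctan2(d[1],d[0])-r.x[2]+np.pi)%(2*np.pi)-np.pi)
ax=r.x[:2];q=-.698
for k in range(6):
    t=r.x[2]+q+k*np.pi/3;print(k,np.degrees(t)%360,ax+.044*np.array([np.cos(t),np.sin(t)]))
E
```

```text
[ 0.59659003 -0.00909549 -2.90647018] -166.52847480130328 0.0009912429859683103
[ 0.59606694 -0.00953684  0.262     ] [0.55683478 0.01090668 0.256     ]
0.044239127640121736 -0.7154999134692464
0.044503558941957115 -0.7012731689313298
0 153.47907109856527 [0.55722009 0.01055159]
1 213.47907109856527 [ 0.55989018 -0.03336731]
2 273.47907109856527 [ 0.59926012 -0.0530144 ]
3 333.47907109856527 [ 0.63595996 -0.02874258]
4 33.47907109856526 [0.63328987 0.01517633]
5 93.47907109856529 [0.59391993 0.03482342]
```

>>> servo_tool:
  moves:
    - [0, [0, 0, 50], [0, 0, 0]]
    - [0, [20, 0, 90], [0, 0, 0.05]]
    - [0, [60, 30, 90], [0, 0, 0.1]]
    - [0, [95, 65, 90], [0, 0, 0.2]]
    - [0, [130, 100, 90], [0, 0, 0.3]]
    - [0, [165, 135, 90], [0, 0, 0.4]]
    - [0, [200, 170, 90], [0, 0, 0.5]]
    - [0, [235, 205, 90], [0, 0, 0.6]]
    - [0, [270, 240, 90], [0, 0, 0.649]]
    - [0, [305, 275, 90], [0, 0, 0.649]]
  newtons: 5

```text
t: 1.2
position: [0.5834, -0.2833, 0.3266]
ee_rot: [-2.67, -1.656, 0.0]
contact_force: [0.7, -1.2, 0.3]
width: 0.0115
gripper_force: 0.0
```

>>> servo_tool:
  moves:
    - [0, [30, 35, 0], [0, 0, 0]]
    - [0, [60, 70, 0], [0, 0, 0]]
    - [0, [85, 105, 0], [0, 0, 0]]
    - [0, [85, 145, 0], [0, 0, 0]]
    - [0, [85, 180, 0], [0, 0, 0]]
    - [0, [85, 180, 0], [0, 0, 0]]
    - [0, [85, 180, 0], [0, 0, 0]]

```text
t: 1.9
position: [0.6674, -0.1045, 0.3265]
ee_rot: [2.669, 1.656, -0.001]
contact_force: [-0.1, 0.9, -0.3]
width: 0.0005
gripper_force: 0.0
```

```bash
cat >> h.py <<'E'
from scipy.spatial.transform import Rotation as Ro
ax=np.array([.5964,-.0092]); y0=None
def rel(phi,r,tn,z):
    s=arm.read_state(); R=Ro.from_rotvec(s["ee_rot"]).as_matrix(); h=np.degrees(np.arctan2(R[1,1],R[0,1]))
    p=np.radians(phi);u=np.array([np.cos(p),np.sin(p)]);t=np.array([-u[1],u[0]])
    d=np.r_[ax+r*u/1e3+tn*t/1e3,z]-s["position"]
    return np.round(d*1e3,1),np.round(np.radians((phi-h+180)%360-180),3)
E
python3 - <<'E'
from h import *
s=arm.read_state();print({k:np.round(s[k],3) for k in("t","position","ee_rot","joints","contact_force","width")})
print(rel(-26.5,89,-21,.255))
print(rel(-26.5,54,-21,.255))
E
```

```text
{'t': np.float64(1.9), 'position': array([ 0.667, -0.105,  0.327]), 'ee_rot': array([ 2.669e+00,  1.656e+00, -1.000e-03]), 'joints': array([-0.173,  0.419,  1.423, -0.   ,  1.3  ,  0.288]), 'contact_force': array([-0.129,  0.895, -0.257]), 'width': np.float64(0.001)}
(array([ -0.7,  36.8, -71.5]), np.float64(-0.002))
(array([-32. ,  52.4, -71.5]), np.float64(-0.002))
```

>>> servo_tool:
  moves:
    - [0, [0, 37, 0], [0, 0, 0]]
    - [0, [0, 37, -40], [0, 0, 0]]
    - [0, [0, 37, -71], [0, 0, 0]]
    - [0, [0, 37, -71], [0, 0, 0]]

```text
t: 2.3
position: [0.6646, -0.0692, 0.251]
ee_rot: [-2.668, -1.649, 0.011]
contact_force: [-0.0, 0.0, -0.4]
width: 0.0008
gripper_force: 0.0
```

Run:
```python
from h import *
c=read_camera("side"); u,v=proj(c,[*ax,.256]).astype(int);print(u,v)
cv2.imwrite("pics/s1.png",cv2.resize(c["image"][v-65:v+65,u-80:u+80,::-1],None,fx=5,fy=5*.9,interpolation=cv2.INTER_CUBIC))
print(rel(-26.5,54,-21,.255),arm.read_state()["position"])
```

```text
301 213
(array([-30.8,  17.3,   1.2]), np.float64(0.001)) [ 0.66613512 -0.06936567  0.25381477]
```

View pics/s1.png

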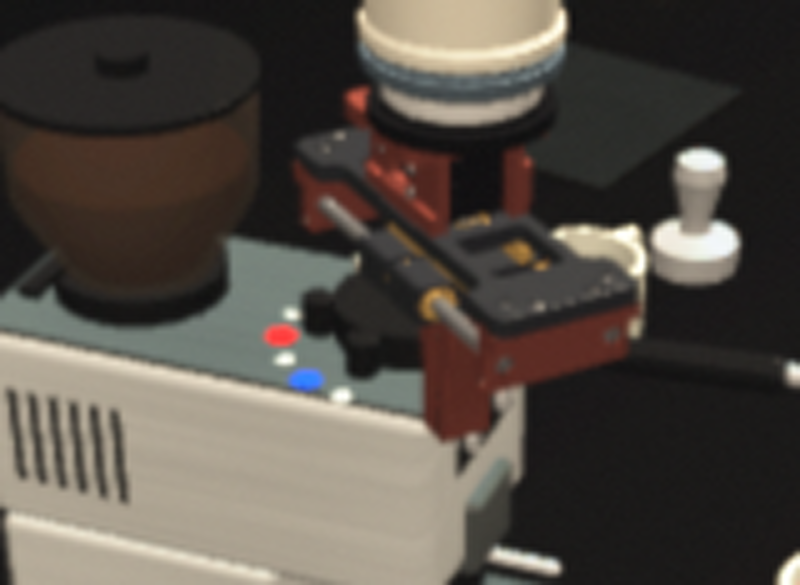

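The side view shows the closed fingers at about (455,400), just outside the wheel and clear of the lobes, with the body above. I'll slide in radially.

>>> servo_tool:
  moves:
    - [0, [-10, 5, 0], [0, 0, 0]]
    - [0, [-20, 11, 1], [0, 0, 0]]
    - [0, [-31, 17, 1], [0, 0, 0]]
    - [0, [-31, 17, 1], [0, 0, 0]]

```text
t: 2.75
position: [0.6351, -0.0503, 0.258]
ee_rot: [2.67, 1.654, 0.001]
contact_force: [0.5, 0.5, 0.7]
width: 0.0005
gripper_force: 0.0
```

Run:
```python
from h import *
for phi in np.arange(-26.5,34,5): print(phi,rel(phi,54,-18,.255))
```

```text
-26.5 (array([ 1.6,  0.9, -3. ]), np.float64(-0.001))
-21.5 (array([ 5. ,  4.5, -3. ]), np.float64(0.086))
-16.5 (array([ 8. ,  8.5, -3. ]), np.float64(0.173))
-11.5 (array([10.7, 12.7, -3. ]), np.float64(0.261))
-6.5 (array([13. , 17.1, -3. ]), np.float64(0.348))
-1.5 (array([14.8, 21.7, -3. ]), np.float64(0.435))
3.5 (array([16.3, 26.4, -3. ]), np.float64(0.522))
8.5 (array([17.4, 31.2, -3. ]), np.float64(0.61))
13.5 (array([18. , 36.2, -3. ]), np.float64(0.697))
18.5 (array([18.3, 41.1, -3. ]), np.float64(0.784))
23.5 (array([18. , 46.1, -3. ]), np.float64(0.872))
28.5 (array([17.4, 51. , -3. ]), np.float64(0.959))
33.5 (array([16.3, 55.9, -3. ]), np.float64(1.046))
```

>>> servo_tool:
  moves:
    - [0, [2, 1, -1], [0, 0, 0]]
    - [0, [3, 2, -1], [0, 0, 0.03]]
    - [0, [4, 3.5, -1], [0, 0, 0.06]]
    - [0, [5, 4.5, -1], [0, 0, 0.086]]
    - [0, [6, 5.8, -1], [0, 0, 0.115]]
    - [0, [7, 7, -1], [0, 0, 0.145]]
    - [0, [8, 8.5, -1], [0, 0, 0.173]]

```text
t: 3.45
position: [0.6447, -0.0429, 0.2557]
ee_rot: [2.515, 1.881, 0.0]
contact_force: [0.4, -4.0, 1.2]
width: 0.0004
gripper_force: 1.7
```

Run:
```python
from h import *
c=read_camera("top"); im=c["image"][195:325,285:395,::-1]
cv2.imwrite("pics/top2.png",cv2.resize(im,None,fx=4.6,fy=4.6,interpolation=cv2.INTER_CUBIC))
print(rel(-16.5,54,-18,.255),arm.read_state()["contact_force"])
```

```text
(array([-1.9,  0.7, -0.7]), np.float64(-0.003)) [ 1.0314303  -1.34708659 -0.24332897]
```

View pics/top2.png

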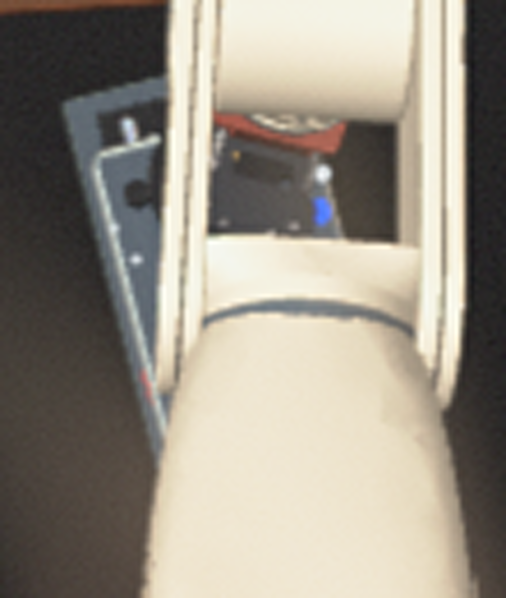

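The arm hides the wheel from above (one lobe is visible at (139,193)), but there is contact at about 4 N. I'll continue along the arc in small bits.

>>> servo_tool:
  moves:
    - [0, [1, 1.5, 0], [0, 0, 0.03]]
    - [0, [2, 3, 0], [0, 0, 0.06]]
    - [0, [2.7, 4.2, 0], [0, 0, 0.09]]

```text
t: 3.8
position: [0.6476, -0.0381, 0.2558]
ee_rot: [2.428, 1.993, 0.001]
contact_force: [1.7, -1.4, 0.2]
width: 0.0008
gripper_force: 0.7
```

Run:
```python
from h import *
print(rel(-11.5,54,-18,.255),arm.read_state()["contact_force"])
c=read_camera("side"); u,v=301,213
cv2.imwrite("pics/s2.png",cv2.resize(c["image"][v-45:v+65,u-80:u+80,::-1],None,fx=5,fy=5,interpolation=cv2.INTER_CUBIC))
```

```text
(array([-1.8,  0.5, -0.8]), np.float64(-0.004)) [ 1.71564197 -1.35956587  0.20138176]
```

View pics/s2.png

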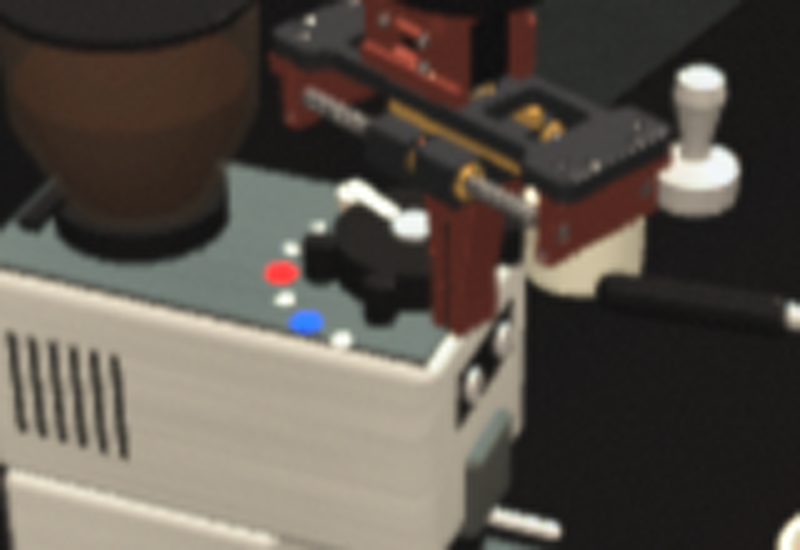

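The side view shows the white mark at (352,193) and the cap at (412,226). I'll compute the wheel angle from the mark's pixel and automate it.

```bash
cat >> h.py <<'E'
def wheel():
    c=read_camera("side");g=c["image"].astype(float).min(2); best=[]
    qs=np.arange(-1.0,.8,.01)
    for q in qs:
        p=-2.9065+q; best.append(np.mean([cv2.getRectSubPix(g.astype(np.float32),(1,1),tuple(proj(c,[*(ax+r*np.array([np.cos(p),np.sin(p)])),.256])))[0,0] for r in (.026,.03,.034,.038,.042,.046,.049)]))
    b=np.array(best); i=b.argmax(); w=b>.8*b.max(); w&=abs(qs-qs[i])<.25
    return round(qs[i],3),round(qs[w].mean(),3),round(b.max())
E
python3 - <<'E'
from h import *
c=read_camera("side")
print([(q,((proj(c,[*(ax+.046*np.array([np.cos(-2.9065+q),np.sin(-2.9065+q)])),.256])-[221,168])*5).round()) for q in(-.7,-.52,-.35,-.17,0,.35)],(proj(c,[*ax,.256])-[221,168])*5)
print(wheel(),arm.read_state()["contact_force"])
E
```

```text
[(-0.7, array([358., 181.])), (-0.52, array([343., 186.])), (-0.35, array([331., 192.])), (-0.17, array([320., 200.])), (0, array([312., 208.])), (0.35, array([304., 226.]))] [404.30546746 227.24519859]
(np.float64(-0.61), np.float64(-0.585), 232) [-0.41530905  0.2980207   0.13087643]
```

>>> servo_tool:
  moves:
    - [0, [0.6, 1.5, 0], [0, 0, 0.03]]
    - [0, [1.2, 2.8, 0], [0, 0, 0.06]]
    - [0, [1.8, 4.2, 0], [0, 0, 0.087]]
    - [0, [2.3, 5.6, 0], [0, 0, 0.117]]
    - [0, [2.9, 7, 0], [0, 0, 0.147]]
    - [0, [3.4, 8.6, 0], [0, 0, 0.175]]

```text
t: 4.55
position: [0.6505, -0.0299, 0.2557]
ee_rot: [2.245, 2.197, -0.001]
contact_force: [-0.0, -3.0, 0.4]
width: -0.0001
gripper_force: 1.4
```

```bash
sed -i 's/tuple(proj(c,\(.*\),.256\])))\[0/tuple(proj(c,\1,.256])+[1.6,0]))[0/' h.py
python3 - <<'E'
from h import *
print(arm.read_state()["contact_force"],wheel())
for p in (-1.5,8.5,13.5,18.5,23.5,28.5,31.5): print(p,rel(p,54,-18,.255))
E
```

```text
[-0.04437845 -3.00531539  0.44262321] (np.float64(-0.4), np.float64(-0.375), 240)
-1.5 (array([-0.6,  1.2, -0.7]), np.float64(-0.006))
8.5 (array([ 1.9, 10.8, -0.7]), np.float64(0.168))
13.5 (array([ 2.6, 15.7, -0.7]), np.float64(0.256))
18.5 (array([ 2.8, 20.7, -0.7]), np.float64(0.343))
23.5 (array([ 2.5, 25.7, -0.7]), np.float64(0.43))
28.5 (array([ 1.9, 30.6, -0.7]), np.float64(0.518))
31.5 (array([ 1.3, 33.5, -0.7]), np.float64(0.57))
```

>>> servo_tool:
  moves:
    - [0, [0.3, 2, 0], [0, 0, 0.03]]
    - [0, [0.8, 4, 0], [0, 0, 0.06]]
    - [0, [1.2, 6, 0], [0, 0, 0.09]]
    - [0, [1.6, 8, 0], [0, 0, 0.12]]
    - [0, [1.8, 9.5, 0], [0, 0, 0.15]]
    - [0, [2, 11, 0], [0, 0, 0.175]]
    - [0, [2.2, 12.6, 0], [0, 0, 0.2]]
    - [0, [2.4, 14.2, 0], [0, 0, 0.23]]

```text
t: 5.4
position: [0.6526, -0.0151, 0.2556]
ee_rot: [-1.978, -2.44, 0.0]
contact_force: [0.1, 0.3, -0.2]
width: 0.0003
gripper_force: 0.0
```

Run:
```python
from h import *
print(arm.read_state()["contact_force"],wheel())
for p in (13.5,18.5,23.5,28.5,31.5,33.5): print(p,rel(p,54,-18,.255))
```

```text
[ 0.11815738  0.34078834 -0.15097929] (np.float64(-0.05), np.float64(-0.05), 239)
13.5 (array([ 0.4,  0.9, -0.6]), np.float64(0.026))
18.5 (array([ 0.6,  5.9, -0.6]), np.float64(0.113))
23.5 (array([ 0.4, 10.8, -0.6]), np.float64(0.2))
28.5 (array([-0.2, 15.7, -0.6]), np.float64(0.287))
31.5 (array([-0.8, 18.7, -0.6]), np.float64(0.34))
33.5 (array([-1.3, 20.6, -0.6]), np.float64(0.375))
```

The wheel is now at about 0, so one click remains. I'll push just past the hump.

>>> servo_tool:
  moves:
    - [0, [0.5, 2, 0], [0, 0, 0.04]]
    - [0, [0.6, 4, 0], [0, 0, 0.08]]
    - [0, [0.6, 6, 0], [0, 0, 0.115]]
    - [0, [0.5, 8, 0], [0, 0, 0.15]]
    - [0, [0.4, 10, 0], [0, 0, 0.185]]
    - [0, [0.3, 12, 0], [0, 0, 0.22]]
    - [0, [0.1, 13.5, 0], [0, 0, 0.25]]
    - [0, [-0.1, 15, 0], [0, 0, 0.275]]

```text
t: 6.25
position: [0.6528, -0.0004, 0.2558]
ee_rot: [1.626, 2.688, 0.0]
contact_force: [-0.1, -0.3, -0.6]
width: 0.0004
gripper_force: 0.2
```

Run:
```python
from h import *
print(arm.read_state()["contact_force"],wheel())
for p in (28.5,31.5,33.5): print(p,rel(p,54,-18,.255))
```

```text
[-0.07808188 -0.26385116 -0.5513341 ] (np.float64(0.16), np.float64(0.165), 238)
28.5 (array([-0.1,  0.9, -0.7]), np.float64(0.014))
31.5 (array([-0.7,  3.8, -0.7]), np.float64(0.066))
33.5 (array([-1.2,  5.8, -0.7]), np.float64(0.101))
```

>>> servo_tool:
  moves:
    - [0, [-0.2, 1, 0], [0, 0, 0.02]]
    - [0, [-0.4, 2, 0], [0, 0, 0.04]]
    - [0, [-0.6, 3, 0], [0, 0, 0.055]]
    - [0, [-0.6, 3, 0], [0, 0, 0.055]]

```text
t: 6.7
position: [0.652, 0.0026, 0.2556]
ee_rot: [-1.553, -2.731, 0.0]
contact_force: [0.4, 0.4, 0.3]
width: 0.0004
gripper_force: 0.0
```

Run:
```python
from h import *
print(arm.read_state()["contact_force"],wheel())
for p in (31.5,33.5): print(p,rel(p,54,-18,.255))
```

```text
[0.39789405 0.36288981 0.33868686] (np.float64(0.3), np.float64(0.295), 239)
31.5 (array([-0.2,  1.1, -0.7]), np.float64(0.014))
33.5 (array([-0.7,  3.1, -0.7]), np.float64(0.049))
```

The wheel appears to be in the stop. I'll back off clear of the lobe, then go out and up to check.

>>> servo_tool:
  moves:
    - [0, [2, -3.4, 0], [0, 0, 0]]
    - [0, [15, 4, 0], [0, 0, 0]]
    - [0, [30, 13, 0], [0, 0, 0]]
    - [0, [47, 23, 0], [0, 0, 0]]
    - [0, [47, 23, 40], [0, 0, 0]]
    - [0, [47, 23, 80], [0, 0, 0]]
    - [0, [50, 70, 100], [0, 0, 0]]
    - [0, [50, 115, 100], [0, 0, 0]]
    - [0, [50, 160, 100], [0, 0, 0]]
    - [0, [50, 200, 100], [0, 0, 0]]

```text
t: 7.75
position: [0.7022, 0.2041, 0.356]
ee_rot: [1.554, 2.73, 0.001]
contact_force: [0.3, -0.2, -0.3]
width: 0.0005
gripper_force: 0.0
```

>>> servo_tool:
  moves:
    - [0, [-20, 45, 0], [0, 0, 0]]
    - [0, [-40, 90, 0], [0, 0, 0]]
    - [0, [-60, 135, 0], [0, 0, 0]]
    - [0, [-60, 135, 0], [0, 0, 0]]
    - [0, [-60, 135, 0], [0, 0, 0]]

```text
t: 8.25
position: [0.6418, 0.3383, 0.3556]
ee_rot: [1.551, 2.732, -0.001]
contact_force: [-0.6, -0.3, -0.0]
width: 0.0009
gripper_force: 0.0
```

Run:
```python
from h import *
print(arm.read_state()["contact_force"],wheel())
c=read_camera("top"); im=c["image"][195:325,285:395,::-1]
cv2.imwrite("pics/top3.png",cv2.resize(im,None,fx=4.6,fy=4.6,interpolation=cv2.INTER_CUBIC))
```

```text
[-0.6369115  -0.26449577 -0.04701661] (np.float64(0.3), np.float64(0.29), 240)
```

View pics/top3.png

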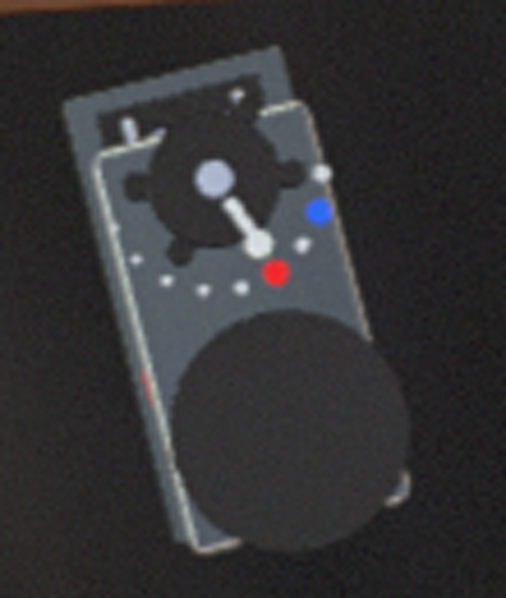

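The mark at (259,243) points at the red dot at (275,271), and the lobe pattern matches the starting one, so the wheel sits exactly in a stop. The hand is clear.

```bash
python3 -c "
from workcell import arm
print(arm.job_done())"
```

```text
the job is handed in; nothing more can be done
None
```

The grind wheel was pushed three clicks anticlockwise and its white mark now sits in the stop at the red dot; the hand is clear, and the job is handed in (no verdict was returned).

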